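Step a pipe weld sample under the inspection pointer

TASK

Lift the pipe sample with the collar up and off its peg and lay it in the cradle of the x-y stage, collar end between the steel cheeks by the end plate; the rack leaves only the collar end free to grip and the cradle only the plain end, so it has to be put down on the way (the V rest is there for that) and taken again by the other end. Then slide the stage's carrier, which has a black knob for it, to bring first the pointed stud, then the weld next to the collar, then the other weld right under the fixed pointer, stopping about a second at each, and leave that last weld there. Do not touch the pointer, and leave the other pipe, the standing stub, the brush and the jar where they are.

Things in the scene. Friction and masses are not known exactly. Their poses are not given: they have to be found in the camera images.
- coupon: The pipe sample: steel pipe 110 mm long, 40 mm diameter, 32 mm bore right through, a thicker collar (52 mm diameter) at one end and two dark weld rings; 0.15 to 0.3 kg. Origin: on the axis at mid-length; x runs along the pipe to the collar end (collar x +33 to +55 mm, plain end x -55 mm). Starts hanging by its bore on one of the two pegs, collar outward.
- collar (a point): Point on the pipe sample's axis at the middle of the collar (44 mm from the origin).
- weld_a (a point): Point on the sample's axis in the middle of the weld next to the collar (x +12 mm). A weld is a dark ring 6 mm wide, 44 mm in diameter.
- weld_b (a point): Point on the pipe sample's axis in the middle of the other weld (x -20 mm, towards the plain end).
- rack: Grey fixed rack: base 142 x 210 x 12 mm, upright back plate 162 mm high (front face x +50 mm), two pegs 110 mm apart side by side that run from the back plate to -x (outward). Beside each peg, 32 mm either side of its axis, stand vertical cheeks, x -31 to +50 mm, up to height 135 mm: only a hung pipe's outer end can be gripped. Origin: centre of the base's underside; z up.
- peg0 (a point): Outer bend of the peg on the rack's -y side, on its axis, at rack x -72 mm, height 135 mm. The peg is 10 mm thick; its tip, to x -82 mm, is turned up 9 mm. A hung pipe's axis lies 11 mm below the peg's (height 124 mm), its middle at about rack x -13 mm: raise it 12 to 19 mm, then draw it 135 mm straight out along rack -x to clear the tip.
- peg1 (a point): The same point of the like peg on the rack's +y side.
- rest: Small fixed V rest: base 56 x 64 x 10 mm, a block 44 x 34 mm up to height 45 mm, and on it two upright aluminium V plates 8 mm thick at x -16 and +16 mm, 52 mm wide at their tops, for laying a 40 mm pipe along the rest's x axis. A pipe lying in it has its axis 95 mm above the table. Origin: centre of the base's underside; z up.
- stage: Fixed base of the x-y stage: grey plate 360 (x -155 to +205 mm) x 200 x 18 mm with rails along x. Origin: on the underside, at height 0; z up. Its x and y axes are the directions of the two slides.
- pointer: The fixed pointer: column 22 mm thick, 210 mm high at stage x +185 mm; arm from it to stage x +43 mm, 196 to 210 mm high; a 12 mm rod hangs from the arm's end and ends in a downward point at stage x +55, y 0, height 135 mm. Must not be touched. Origin: that of the stage.
- pointer_tip (a point): The tip of the pointer, height 135 mm; 13 mm above the crown of a weld of the pipe lying in the cradle.
- slide_x (a joint): Position of the lower slide along the stage's x axis, 0 to 0.150 m; stays where left (about 3 N to move).
- slide_y (a joint): Position of the upper slide along the stage's y axis, -0.030 to +0.055 m; stays where left (about 3 N to move). It is the carrier: a plate (cradle point x -90 to +75, y -50 to +115 mm, top 42 mm below that point) with cradle, knob and stud.
- cradle (a point): Where the lying sample's origin belongs, height 100 mm; axes as the stage's; at stage x -50, y 0 with both slides at 0. Collar to +x, plain end free to -x. V plates 8 mm thick at x -8 and +26 mm, 52 mm wide at the top; cheeks 32 mm either side of the axis, x 0 to +68 mm, up to 8 mm above it; end plate at x +62 mm, as high as the axis. Play 3 mm to -x, 7 mm to +x.
- knob (a point): Centre of the carrier's black upright knob, 24 mm diameter, 30 mm tall (height 85 to 115 mm, on a 10 mm stem); at x -70, y +95 mm from the cradle point.
- stud_top (a point): Tip of the pointed dark stud on the carrier, 10 mm diameter, height 104 mm; at x +30, y -43 mm from the cradle point.
- plain_pipe: Bystander: pipe like the sample, 110 mm long, 40 mm diameter, but without a collar and with one weld at mid-length, hanging on the other peg. Origin at its centre, x along its axis.
- stub: Bystander: dark pipe stub standing upright, 60 mm diameter, 88 mm tall. Origin at the centre of its underside.
- brush: Bystander: brush 170 mm long lying on the bench, under 40 mm high. Origin near its middle, x along it.
- jar: Bystander: white jar, 44 mm diameter, 65 mm tall. Origin at the centre of its underside.
Things that resemble listed ones, but are neither listed nor needed, are in the scene too. What is shaped like the coupon but green, pink or turquoise is not meant.

How it is judged:
By the outcome, as a careful person would: the job done as asked, in the order asked, and still so for the second after the job is handed in, with the robot touching nothing.
It also fails if it takes over 72 s, if anything falls off the work surface, if the arm or the gripper's body presses on something with over 40 N, if the wrist force passes 120 N, or if a joint passes its speed limit or range.

ROBOT

A 6-joint arm with a two-finger parallel gripper is mounted at the origin on the work surface. World frame = base frame: x ahead of the robot, y to its left, z up, the work surface at z = 0. Lengths are in m, angles in rad, forces in N, time in s.
With the tool pointing down it reaches from about 0.35 to 0.975 m from the base axis. Payload 17.4 kg.
Tool frame: the origin (TCP) lies between the finger pads; the fingertips stand 25 mm ahead of it and the grasp point (between the pads) lies 6 mm ahead of it (env.tips_ahead is the z of the fingertips in the tool frame, in m); z points along the fingers, y is the line along which they close (so a half turn about z gives the same grasp; the last joint's range is limited). The gripper opens to 85 mm and grips with 20 to 120 N. Pads are 22 mm wide; open, the fingers measure 114 mm over their backs; the gripper's body (76 mm by 85 mm) begins 54 mm behind the grasp point. The pads swing forward as they close: fully open they stand 13 mm farther back than shut.
Start: joints at [1.233, 0.116, 1.442, -0, 1.584, -0.038], TCP at [0.199, 0.645, 0.256] pointing down, gripper open.
Joint ranges: [-2.83, 2.83], [-0.83, 2.19], [0.07, 2.5], [-1.14, 4.28], [0.01, 3], [-2.97, 2.97]. Speed limits (rad/s): [1.89, 1.89, 2.22, 3.14, 3.14, 3.14].

INTERFACE

Orientations are given as a unit quaternion [x, y, z, w].
In Python, from plant import env gives the robot as it stands.
- The arm moves only by the tool step_arm, never from a script. Its argument "commands" is a list of rows, each a list of 3 entries, a list of its own where there are three numbers: the shift along the tool's x, y, z normalised to -1 to 1, where 1 is 300 mm, then the turn, a rotation vector about the tool's x, y, z normalised to -1 to 1, where 1 is 360 degrees, then the opening, from 0 (shut) to 1 (fully open). In form: [[[x, y, z], [rx, ry, rz], grip], ...]. A call has 1 to 12 rows; each row shifts and turns the commanded pose from where the row before left it, along the tool's axes as they then stand; what a row does not reach is not made up. A row lasts 1/8 s, in which the tool goes at most 62.5 mm and 10.7 degrees, less where a joint would pass 70% of its speed; a pose out of reach is approached as far as the arm can. A call with a number of a shift or a turn outside -1 to 1 is refused whole. A call with a gripper value outside its range is refused whole. The fingers move at their own pace and stop on an object; "newtons" is the grip in N (left out, the last holds). Time passes only in rows, so rows that do not move let the fingers close. It gives the time, the measured TCP pose, the force, the opening and the grip force at its end, in the units of the state.
- env.get_obs(): the state, without advancing time (a new reading comes with each control period).
- env.read_camera(name): name is "side" or "top"; returns a dict with "color" (480x640x3 uint8, red, green, blue), "range_z" (480x640 float32, m along the optical axis (not along the pixel's ray), 0 where there is no reading), "K" (3x3 intrinsics, pixels), "dist" ([k1, k2, p1, p2, k3] as OpenCV has them; the pictures are not rectified), "cam_to_world" (4x4, takes a point from camera to world coordinates). Camera axes: x right, y up, looking along -z (the intrinsics and any distortion apply to the point x, -y, -z); pixel columns grow to the right and rows downward; lengths in m; the calibration is good to about 2 mm. A picture is of the moment at which its call begins.
- env.job_done(): hands the job in; it is judged then, once.
Trained networks look in the newest picture that a camera, given by its name, has taken for a name from the list of things; names that differ only in an ending like _2 or _b are one class to them, and where a whole thing is asked for, a point or a joint stands for the part that bears it (a point fixed in the world has none). Each returns a list of dicts, best first, with "score" (0 to 1); they miss things now and then, are a little off and sometimes report something else, mostly with a low value. They report only what shows in the picture. A call takes as long as a camera call. They do not tell look-alikes from the thing itself.
- env.trace(camera, label): "region" (480x640 bool, what is visible of it).
- env.pinpoint(camera, label): "xyz" ([x, y, z] in m, in world coordinates, good to about 4 mm: a listed point, or the origin of a listed thing).
The state is a dict: "clock": time; "joints": joint angles; "joint_vel": joint speeds; "joint_torque": joint torques, N m; "eef_pos": TCP position; "tcp_rot": TCP orientation; "contact_force": force on the tool from outside, world axes, zero at the start; "torque": the same for the moment, N m; "gripper_width": opening from 0.0 (shut) to 1.0 (fully open); "finger_force": force on a finger pad.
Only numpy, scipy, OpenCV 4.12 (cv2) and the standard library are available. Lean on these libraries where they do the work, as an engineer would, in place of code of your own. Each camera call takes 0.05 s, during which the arm holds its last target. There are 200 camera calls.

## Working session

There is one attempt and no reset: what is moved stays moved. The work goes in short steps, Python scripts to look and compute and a tool call to move; the robot and the scene stay as the last step left them, time stands still between calls to the robot, and variables do not carry over. Pictures are saved under pics/ and viewed, at most 10 in all, crops included, and the job is handed in when it is done.

Besides the shell and the picture viewer there is one more tool, called after "Emit:" as name(argument=value, ...) on one line, values as JSON. step_arm: Moves the arm, as the interface text tells. Scaled input: -1 to 1 covers 300 mm each way for a shift and 360 degrees each way for a turn. Its arguments: {"type":"object","properties":{"commands":{"type":"array"},"newtons":{"type":"number"}},"required":["commands"]}

```bash
ls; mkdir -p pics; cat > h.py <<'E'
import numpy as np, cv2
from plant import env
from scipy.spatial.transform import Rotation as R
def snap(n,f):
    c=env.read_camera(n); cv2.imwrite('pics/'+f,c['color'][:,:,::-1]); return c
def cloud(c):
    h,w=c['range_z'].shape; u,v=np.meshgrid(np.arange(w),np.arange(h))
    p=cv2.undistortPoints(np.stack([u,v],-1).reshape(-1,1,2).astype(float),c['K'],np.array(c['dist'])).reshape(h,w,2)
    z=c['range_z']; P=np.stack([p[...,0]*z,-p[...,1]*z,-z,np.ones_like(z)],-1)
    W=(P@np.array(c['cam_to_world']).T)[...,:3]; W[z==0]=np.nan; return W
def px(c,X):
    q=np.linalg.inv(c['cam_to_world'])@np.r_[X,1]; q=q[:3]*[1,-1,-1]
    return cv2.projectPoints(q.reshape(1,3),np.zeros(3),np.zeros(3),c['K'],np.array(c['dist']))[0].ravel()
E
python3 - <<'E'
from h import *
np.set_printoptions(precision=4,suppress=True)
for n in ['top','side']:
    c=snap(n,n+'0.png'); print(n,np.array(c['cam_to_world'])[:3])
    for l in "coupon collar weld_a weld_b rack peg0 peg1 rest stage pointer pointer_tip cradle knob stud_top plain_pipe stub brush jar".split():
        for d in env.pinpoint(n,l)[:3]: print(l,round(d['score'],2),np.array(d['xyz']),px(c,np.array(d['xyz'])).round())
o=env.get_obs(); print(o)
E
```

```text
pics
top [[-0.0221  0.9989 -0.0424  0.4292]
 [-0.9996 -0.0214  0.0165 -0.0698]
 [ 0.0156  0.0428  0.999   1.5175]]
coupon 0.95 [ 0.6217 -0.4784  0.021 ] [460. 192.]
coupon 0.85 [ 0.6144 -0.3271  0.1237] [412. 190.]
coupon 0.84 [ 0.4376 -0.4271  0.0238] [444. 259.]
collar 0.9 [ 0.6349 -0.4365  0.0247] [445. 187.]
collar 0.88 [ 0.566  -0.3238  0.1236] [411. 209.]
collar 0.65 [ 0.3963 -0.4134  0.0201] [439. 275.]
weld_a 0.96 [ 0.5962 -0.3274  0.1199] [412. 198.]
weld_a 0.9 [ 0.2189 -0.3941  0.0261] [434. 340.]
weld_a 0.82 [ 0.2444 -0.4141  0.0279] [441. 331.]
weld_b 0.96 [ 0.5962 -0.3274  0.1199] [412. 198.]
weld_b 0.9 [ 0.2189 -0.3941  0.0261] [434. 340.]
weld_b 0.82 [ 0.2444 -0.4141  0.0279] [441. 331.]
rack 0.69 [ 0.6315 -0.2713  0.0002] [384. 190.]
peg0 0.96 [ 0.5544 -0.3218  0.1365] [412. 213.]
peg0 0.92 [ 0.5577 -0.2148  0.1307] [369. 213.]
peg1 0.96 [ 0.5544 -0.3218  0.1365] [412. 213.]
peg1 0.92 [ 0.5577 -0.2148  0.1307] [369. 213.]
rest 0.62 [ 0.487  -0.0659 -0.0054] [311. 244.]
stage 0.87 [0.5796 0.2244 0.0012] [205. 213.]
pointer_tip 0.9 [0.6347 0.2254 0.1337] [194. 186.]
cra
[... 1923 characters left out ...]
381. 249.]
stub 0.93 [ 0.6161 -0.0289 -0.001 ] [337. 257.]
brush 0.81 [ 0.3798 -0.2891 -0.0006] [341. 357.]
jar 0.75 [ 0.6221 -0.2158  0.1251] [400. 242.]
jar 0.56 [0.3845 0.0074 0.0024] [253. 286.]
{'clock': 1.9, 'joints': array([ 1.2332,  0.116 ,  1.4416, -0.    ,  1.584 , -0.0378]), 'joint_vel': array([ 0.0002, -0.0015, -0.0004,  0.001 ,  0.0004,  0.0002]), 'joint_torque': array([ -0.0001, -73.1729, -63.264 ,  -0.    ,   0.0006,  -0.    ]), 'eef_pos': array([0.1994, 0.6449, 0.2563]), 'tcp_rot': array([0.1493, 0.9888, 0.    , 0.    ]), 'contact_force': array([-0.0394, -0.2117,  1.1466]), 'torque': array([-0.026 ,  0.0023,  0.0046]), 'finger_force': 0.0, 'gripper_width': 0.9984727148953353}
```

View pics/top0.png

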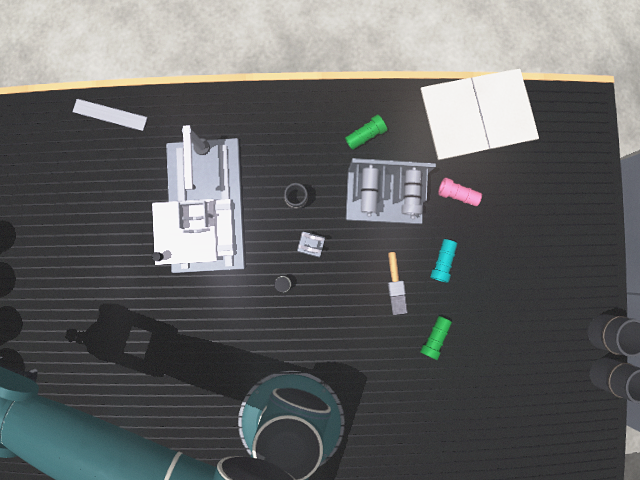

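View pics/side0.png

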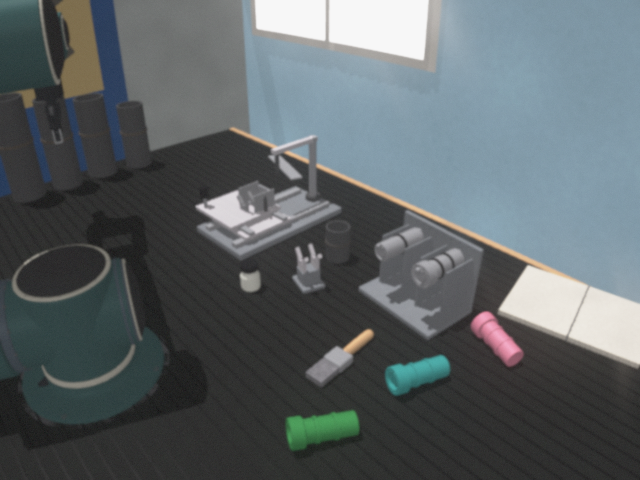

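```bash
python3 - <<'E'
from h import *
np.set_printoptions(precision=4,suppress=True)
for n in ['top','side']:
    c=env.read_camera(n); W=cloud(c); np.savez(n+'0.npz',W=W,color=c['color'])
    P=W.reshape(-1,3); P=P[~np.isnan(P[:,0])]
    def box(x0,x1,y0,y1,z0,z1): return P[(P[:,0]>x0)&(P[:,0]<x1)&(P[:,1]>y0)&(P[:,1]<y1)&(P[:,2]>z0)&(P[:,2]<z1)]
    def rect(t,q):
        if len(q)<4: print(t,len(q));return
        r=cv2.minAreaRect((q[:,:2]*1000).astype(np.float32)); print(n,t,len(q),'rect',np.round(r[0],1),np.round(r[1],1),round(r[2],2),'mean',q.mean(0)*1000,'zr',q[:,2].min(),q[:,2].max())
    rect('coupon',box(.5,.7,-.36,-.29,.125,.16)); q=box(.5,.7,-.36,-.29,.125,.16)
    for a in np.arange(.53,.68,.01):
        s=q[(q[:,0]>a)&(q[:,0]<=a+.01)]
        if len(s)>3: print('  ',round(a,3),len(s),s[:,1].min(),s[:,1].max(),s[:,2].max())
    rect('pegs back',box(.6,.75,-.4,-.15,.15,.175))
    rect('rest top',box(.44,.54,-.12,-.02,.07,.125))
    rect('rest all',box(.44,.54,-.12,-.02,.004,.125))
    rect('plate',box(.4,.65,.1,.36,.05,.066))
    rect('stage',box(.35,.85,.05,.4,.012,.024))
    rect('cheeks',box(.5,.64,.18,.30,.098,.115))
    rect('knob',box(.43,.5,.3,.36,.09,.125))
    rect('stud',box(.54,.60,.17,.214,.085,.115))
    rect('ptr',box(.6,.68,.19,.26,.12,.15)); rect('arm',box(.55,.85,.15,.28,.19,.22))
E
```

```text
top coupon 900 rect [ 611.2 -325.1] [ 69.8 139.5] 89.21 mean [ 613.4786 -322.4694  141.258 ] zr 0.12504386413125523 0.1595921128161253
   0.54 15 -0.32511970930593087 -0.31679868260011107 0.1559332939366629
   0.55 51 -0.3462385243063272 -0.29622950499068573 0.15508422669241595
   0.56 84 -0.3456246181847554 -0.29562980723435117 0.15415404161017832
   0.57 70 -0.3460408111431971 -0.29776387331706244 0.15271487431909647
   0.58 63 -0.34261541911159393 -0.30259676860806684 0.1503970080004191
   0.59 77 -0.3596637443470325 -0.2909107626105593 0.15251547215215822
   0.6 67 -0.359918315623433 -0.2900897636157944 0.15215118763526614
   0.61 67 -0.3597858141150365 -0.29153310990291453 0.14801363977956483
   0.62 78 -0.3468223682269528 -0.2916245001033109 0.1513887266857188
   0.63 67 -0.34669614243492564 -0.2921883543300884 0.1473074373825125
   0.64 72 -0.3471122938846533 -0.2935764018692144 0.15006542726815497
   0.65 61 -0.3475734950680952 -0.29401899056083425 0.1466599601523495
   0.66 56 -0.3592285122959393 -0.29422291991292027 0.15801100403515145
   0.67 68 -0.3580699050897008 -0.2910
[... 3089 characters left out ...]
188.0196  17.5522] zr 0.012018202342418016 0.02397765202276636
side cheeks 166 rect [567.  236.1] [67.8 84.1] 1.87 mean [568.5632 237.0202 102.6769] zr 0.09805385009995526 0.10992549480808123
side knob 97 rect [457.7 326.2] [24.9 23.9] 58.04 mean [457.0547 324.7952 105.3383] zr 0.09050972940355728 0.11817825885577982
side stud 154 rect [570.5 200.8] [59.5 22.7] 10.57 mean [568.5597 203.7922  96.8355] zr 0.08524409830409574 0.10772793908037803
side ptr 11 rect [629.4 222.3] [10.9  5.6] 54.76 mean [629.4662 222.5611 143.517 ] zr 0.13554151648521373 0.14907160337057812
side arm 353 rect [695.2 224.8] [157.1  27.1] 3.36 mean [690.8664 221.4525 204.4829] zr 0.19030921324620698 0.21151749215847782
```

```bash
python3 - <<'E'
import numpy as np
for n in ['top','side']:
    P=np.load(n+'0.npz')['W'].reshape(-1,3)
    q=P[(P[:,0]>.53)&(P[:,0]<.6)&(P[:,1]>-.36)&(P[:,1]<-.285)&(P[:,2]>.11)]
    a=np.deg2rad(-3.4); X=(q[:,:2]-[.566,-.322])@np.array([np.cos(a),np.sin(a)]); Y=(q[:,:2]-[.566,-.322])@np.array([-np.sin(a),np.cos(a)])
    for x in np.arange(-.026,.024,.003):
        m=(X>x)&(X<=x+.003)
        if m.sum()>2: print(n,round(x*1000),m.sum(),np.round([Y[m].min()*1e3,Y[m].max()*1e3,q[m,2].max()*1e3, np.percentile(q[m,2],80)*1e3],1))
E
```

```text
top -26 3 [ -2.2   2.2 149.7 148.5]
top -23 4 [ -2.9   3.3 155.9 151.7]
top -20 6 [ -4.3   4.1 151.8 149.6]
top -17 4 [ -3.1   3.3 145.6 143.7]
top -14 4 [ -3.6   4.4 143.  141.8]
top -11 41 [-24.8  25.3 155.1 146.6]
top -8 21 [-23.7  26.  151.9 150.6]
top -5 29 [-23.9  25.7 153.9 148.8]
top -2 28 [-23.5  25.6 154.2 149.8]
top 1 23 [-23.5  25.6 151.9 148.1]
top 4 24 [-23.2  24.8 152.7 149.4]
top 7 22 [-23.6  25.2 152.7 150.1]
top 10 18 [-13.4  24.9 151.5 147.6]
top 13 20 [-19.3  20.2 147.5 144.5]
top 16 21 [-19.5  18.2 149.1 142.5]
top 19 20 [-19.4  19.  150.4 141.8]
top 22 19 [-17.9  19.  145.4 143.1]
side -26 13 [ -5.8   2.7 149.5 148.1]
side -23 10 [ -6.    1.2 148.1 146.3]
side -20 12 [ -5.8   2.8 147.7 145.8]
side -17 4 [ -5.3  -4.4 140.4 139. ]
side -14 29 [-23.9  22.2 149.9 143.9]
side -11 147 [-26.6  24.3 149.4 142.6]
side -8 52 [-26.8  19.1 150.5 147.6]
side -5 39 [-28.3  13.9 150.2 145.9]
side -2 38 [-26.6  16.2 150.4 148.6]
side 1 40 [-28.2  14.6 150.2 147. ]
side 4 34 [-28.5  11.1 151.1 148.4]
side 7 30 [-26.6  14.6 150.4 148.6]
side 10 25 [-26.4  13.2 149.7 145. ]
side 13 4 [ -8.3   8.3 144.7 125.8]
side 16 10 [-18.8  10.8 141.8 139. ]
side 19 18 [-21.6   3.2 143.8 143.2]
side 22 24 [-22.   31.4 144.  142.3]
```

Emit:
step_arm(commands=[[[0, 0, 0], [0, 0, -0.019], 1], [[0, 0, 0], [0, 0, -0.019], 1], [[-0.064, -0.143, 0.004], [0, 0, 0], 1], [[-0.064, -0.143, 0.004], [0, 0, 0], 1], [[-0.064, -0.143, 0.004], [0, 0, 0], 1], [[-0.064, -0.143, 0.004], [0, 0, 0], 1], [[-0.064, -0.143, 0.004], [0, 0, 0], 1], [[-0.064, -0.143, 0.004], [0, 0, 0], 1], [[-0.064, -0.143, 0.004], [0, 0, 0], 1], [[-0.064, -0.143, 0.004], [0, 0, 0], 1], [[-0.064, -0.143, 0.004], [0, 0, 0], 1], [[-0.064, -0.143, 0.004], [0, 0, 0], 1]])

```text
clock: 3.5
eef_pos: [0.365, 0.2035, 0.2445]
tcp_rot: [0.03, 1.0, 0.0, 0.0]
contact_force: [1.0, 0.5, 1.0]
gripper_width: 1.0
finger_force: 0.0
```

Emit:
step_arm(commands=[[[-0.064, -0.143, 0.004], [0, 0, 0], 1], [[-0.064, -0.143, 0.004], [0, 0, 0], 1], [[-0.064, -0.143, 0.004], [0, 0, 0], 1], [[-0.064, -0.143, 0.004], [0, 0, 0], 1], [[-0.064, -0.143, 0.004], [0, 0, 0], 1], [[-0.064, -0.143, 0.004], [0, 0, 0], 1], [[-0.064, -0.143, 0.004], [0, 0, 0], 1], [[-0.064, -0.143, 0.004], [0, 0, 0], 1], [[-0.064, -0.143, 0.004], [0, 0, 0], 1], [[-0.064, -0.143, 0.004], [0, 0, 0], 1], [[-0.064, -0.143, 0.004], [0, 0, 0], 1], [[-0.064, -0.143, 0.004], [0, 0, 0], 1]])

```text
clock: 5.0
eef_pos: [0.5638, -0.3245, 0.2299]
tcp_rot: [0.031, 1.0, -0.0, 0.0]
contact_force: [1.0, 0.9, 0.6]
gripper_width: 0.999
finger_force: 0.0
```

Emit:
step_arm(commands=[[[-0.007, 0.009, 0.1], [0, 0, 0], 1], [[0, 0, 0.12], [0, 0, 0], 1], [[0, 0, 0.08], [0, 0, 0], 1], [[0, 0, 0.037], [0, 0, 0], 1], [[0, 0, 0], [0, 0, 0], 1], [[0, 0, 0], [0, 0, 0], 0.3], [[0, 0, 0], [0, 0, 0], 0.3], [[0, 0, 0], [0, 0, 0], 0.3], [[0, 0, 0], [0, 0, 0], 0.3], [[0, 0, 0], [0, 0, 0], 0.3]], newtons=60)

```text
clock: 6.25
eef_pos: [0.5661, -0.3206, 0.1304]
tcp_rot: [0.031, 1.0, -0.001, 0.001]
contact_force: [-1.0, -0.1, 6.2]
gripper_width: 0.592
finger_force: 61.1
```

Emit:
step_arm(commands=[[[0, 0, -0.02], [0, 0, 0], 0.3], [[0, 0, -0.032], [0, 0, 0], 0.3], [[0, 0, 0], [0, 0, 0], 0.3]])

```text
clock: 6.62
eef_pos: [0.566, -0.3205, 0.1456]
tcp_rot: [0.03, 1.0, -0.0, 0.001]
contact_force: [0.4, -0.4, -2.2]
gripper_width: 0.594
finger_force: 62.6
```

Emit:
step_arm(commands=[[[0.06, 0, 0], [0, 0, 0], 0.3], [[0.1, 0, 0], [0, 0, 0], 0.3], [[0.1, 0, 0], [0, 0, 0], 0.3], [[0.1, 0, 0], [0, 0, 0], 0.3], [[0.11, 0, 0], [0, 0, 0], 0.3]])

```text
clock: 7.25
eef_pos: [0.4231, -0.3113, 0.1439]
tcp_rot: [0.031, 1.0, 0.0, -0.0]
contact_force: [-0.2, -0.1, -1.9]
gripper_width: 0.589
finger_force: 62.7
```

```bash
python3 - <<'E'
from h import *
np.set_printoptions(precision=4,suppress=True)
for n in ['side','top']:
    c=snap(n,n+'1.png')
    for l in ['coupon','weld_a','collar']:
        for d in env.pinpoint(n,l)[:5]: print(n,l,round(d['score'],2),np.array(d['xyz']))
    P=cloud(c).reshape(-1,3); q=P[(P[:,0]>.42)&(P[:,0]<.56)&(P[:,1]>-.35)&(P[:,1]<-.28)&(P[:,2]>.10)]
    for x in np.arange(.42,.56,.01):
        m=(q[:,0]>x)&(q[:,0]<=x+.01)
        if m.sum()>3: print(round(x,3),m.sum(),np.round([q[m,1].min(),q[m,1].max(),q[m,2].max()],4))
o=env.get_obs(); print(o['eef_pos'],o['contact_force'],o['finger_force'])
cv2.imwrite('pics/s1.png',cv2.resize(cv2.imread('pics/side1.png')[160:400,260:560],(750,600)))
E
```

```text
side coupon 0.78 [ 0.2283 -0.4004  0.0196]
side coupon 0.76 [ 0.6189 -0.4799  0.0217]
side coupon 0.72 [ 0.4673 -0.3143  0.1378]
side coupon 0.6 [ 0.434  -0.4315  0.0232]
side weld_a 0.97 [ 0.4547 -0.435   0.0217]
side weld_a 0.91 [ 0.2471 -0.4086  0.0179]
side weld_a 0.81 [ 0.6274 -0.4722  0.0258]
side weld_a 0.74 [ 0.2131 -0.3962  0.0181]
side weld_a 0.73 [ 0.4895 -0.3185  0.1329]
side collar 0.93 [ 0.1896 -0.3819  0.0284]
side collar 0.71 [ 0.3935 -0.4209  0.0234]
side collar 0.67 [ 0.6405 -0.4331  0.0286]
side collar 0.63 [ 0.4272 -0.3119  0.1379]
side collar 0.49 [ 0.6251 -0.2709  0.0008]
0.42 481 [-0.35   -0.28    0.4576]
0.43 254 [-0.3498 -0.2808  0.457 ]
0.44 100 [-0.3499 -0.28    0.4569]
0.45 52 [-0.3474 -0.2801  0.4585]
0.46 54 [-0.326  -0.28    0.4599]
0.47 50 [-0.3368 -0.2828  0.4571]
0.48 86 [-0.3401 -0.2804  0.4531]
0.49 52 [-0.3381 -0.2871  0.4448]
0.5 60 [-0.3399 -0.3251  0.1571]
0.51 74 [-0.3391 -0.3122  0.1576]
0.52 20 [-0.3389 -0.307   0.1554]
0.54 35 [-0.3268 -0.3169  0.1489]
0.55 16 [-0.3283 -0.3209  0.1409]
top coupon 0.9 [ 0.6227 -0.4774  0.0229]
top coupon 0.6
[... 262 characters left out ...]
 -0.2284  0.021 ]
top weld_a 0.7 [ 0.2214 -0.3954  0.0233]
top collar 0.82 [ 0.8131 -0.2583  0.0309]
top collar 0.67 [ 0.1854 -0.3804  0.024 ]
top collar 0.25 [ 0.56   -0.2144  0.1318]
0.42 182 [-0.3498 -0.2804  0.4629]
0.43 178 [-0.3498 -0.2803  0.4642]
0.44 168 [-0.3494 -0.2806  0.4631]
0.45 154 [-0.3489 -0.2804  0.4613]
0.46 117 [-0.3387 -0.2802  0.4636]
0.47 85 [-0.3283 -0.2801  0.463 ]
0.48 60 [-0.3142 -0.2801  0.457 ]
0.49 61 [-0.3052 -0.2803  0.4499]
0.5 37 [-0.3184 -0.2876  0.4349]
0.51 53 [-0.3328 -0.2999  0.1628]
0.52 28 [-0.3373 -0.3004  0.1614]
0.54 16 [-0.3256 -0.3167  0.1518]
0.55 16 [-0.3248 -0.3166  0.1448]
[ 0.4252 -0.3117  0.1442] [-1.1788  0.0204 -2.4136] 62.69587688148022
```

View pics/s1.png

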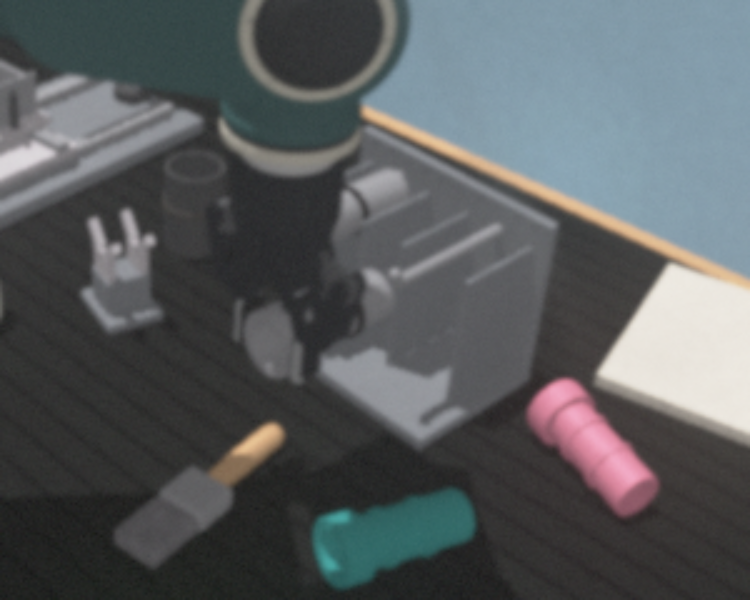

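Emit:
step_arm(commands=[[[0.04, 0, -0.1], [0, 0, 0], 0.3], [[0, 0, -0.1], [0, 0, 0], 0.3], [[0, 0, -0.09], [0, 0, 0.0173], 0.3], [[0, 0, 0], [0, 0, 0.0173], 0.3], [[0.018, 0.142, 0], [0, 0, 0], 0.3], [[0.018, 0.142, 0], [0, 0, 0], 0.3], [[0.018, 0.142, 0], [0, 0, 0], 0.3], [[0.018, 0.142, 0], [0, 0, 0], 0.3], [[0.018, 0.142, 0], [0, 0, 0], 0.3], [[0.016, 0.143, 0], [0, 0, 0], 0.3], [[0, 0, 0.12], [0, 0, 0], 0.3], [[0, 0, 0.08], [0, 0, 0], 0.3]])

```text
clock: 9.15
eef_pos: [0.4528, -0.0553, 0.1699]
tcp_rot: [0.138, 0.99, 0.0, -0.001]
contact_force: [-0.7, -0.3, -3.7]
gripper_width: 0.592
finger_force: 63.6
```

```bash
python3 - <<'E'
from h import *
np.set_printoptions(precision=4,suppress=True)
o=env.get_obs(); print(o['eef_pos'],o['tcp_rot'],o['contact_force'],o['finger_force'],o['joints'])
for n in ['side','top']:
    for l in ['coupon','weld_a','rest']:
        if l=='coupon': c=snap(n,n+'2.png')
        for d in env.pinpoint(n,l)[:5]:
            if np.linalg.norm(np.array(d['xyz'])[:2]-[.49,-.066])<.12: print(n,l,round(d['score'],2),np.array(d['xyz']))
E
```

```text
[ 0.4528 -0.0553  0.1699] [ 0.1378  0.9905  0.     -0.0005] [-0.723  -0.3433 -3.7155] 63.61291715875268 [-0.1775 -0.344   2.003   0.      1.4836 -1.4718]
side coupon 0.7 [ 0.4973 -0.0712  0.1658]
side weld_a 0.98 [ 0.5184 -0.0734  0.1612]
side weld_a 0.75 [ 0.4854 -0.065   0.1583]
side rest 0.87 [ 0.4908 -0.0688  0.0013]
top coupon 0.64 [ 0.4969 -0.0732  0.1638]
```

Emit:
step_arm(commands=[[[0, -0.005, 0.1], [0, 0, 0], 0.3], [[0, 0, 0.08], [0, 0, 0], 0.3], [[0, 0, 0.03], [0, 0, 0], 0.3], [[0, 0, 0.008], [0, 0, 0], 0.3], [[0, 0, 0.004], [0, 0, 0], 0.3], [[0, 0, 0], [0, 0, 0], 0.3]])

```text
clock: 10.3
eef_pos: [0.4527, -0.0577, 0.1057]
tcp_rot: [0.139, 0.99, 0.0, 0.001]
contact_force: [-0.6, 1.2, -0.7]
gripper_width: 0.592
finger_force: 63.8
```

Emit:
step_arm(commands=[[[0, 0, 0.006], [0, 0, 0], 0.3], [[0, 0, 0], [0, 0, 0], 0.3]])

```text
clock: 10.55
eef_pos: [0.4529, -0.0575, 0.1041]
tcp_rot: [0.139, 0.99, 0.0, 0.001]
contact_force: [-1.7, 4.2, 7.2]
gripper_width: 0.591
finger_force: 64.5
```

Emit:
step_arm(commands=[[[0, 0, 0], [0, 0, 0], 0.75], [[0, 0, 0], [0, 0, 0], 1], [[0, 0, 0], [0, 0, 0], 1], [[0, 0, 0], [0, 0, 0], 1], [[0, 0, -0.12], [0, 0, 0], 1], [[0, 0, -0.15], [0, 0, 0], 1], [[0, 0, -0.15], [0, 0, 0], 1]])

```text
clock: 11.42
eef_pos: [0.4521, -0.0576, 0.2303]
tcp_rot: [0.139, 0.99, -0.0, -0.0]
contact_force: [1.2, 0.1, -0.1]
gripper_width: 0.999
finger_force: 0.0
```

```bash
cat > fit.py <<'E'
from h import *
np.set_printoptions(precision=4,suppress=True)
def look(tag,cx,cy,labels,r=.12,zlo=.06,zhi=.14):
    for n in ['side','top']:
        c=snap(n,n+tag+'.png'); np.savez(n+tag+'.npz',W=cloud(c),color=c['color'])
        for l in labels:
            for d in env.pinpoint(n,l)[:4]:
                x=np.array(d['xyz'])
                if np.hypot(x[0]-cx,x[1]-cy)<r and x[2]>.05: print(n,l,round(d['score'],2),x)
    o=env.get_obs(); print(o['clock'],o['eef_pos'],o['tcp_rot'],o['contact_force'],o['joints'])
E
python3 - <<'E'
from fit import *
look('3',.49,-.067,['coupon','weld_a','collar'])
for n in ['side','top']:
    P=np.load(n+'3.npz')['W'].reshape(-1,3); q=P[(abs(P[:,0]-.49)<.075)&(abs(P[:,1]+.067)<.06)&(P[:,2]>.095)&(P[:,2]<.135)]
    for x in np.arange(.42,.56,.01):
        m=(q[:,0]>x)&(q[:,0]<=x+.01)
        if m.sum()>3: print(n,round(x,3),m.sum(),np.round([q[m,1].min(),q[m,1].max(),(q[m,1].min()+q[m,1].max())/2,np.percentile(q[m,2],95)],4))
cv2.imwrite('pics/s3.png',np.hstack([cv2.resize(cv2.imread('pics/side3.png')[200:350,210:390],(400,333)),cv2.resize(cv2.imread('pics/top3.png')[185:295,250:382],(400,333))]))
E
```

```text
side coupon 0.6 [ 0.499  -0.0668  0.0947]
side collar 0.6 [ 0.4599 -0.0581  0.0926]
11.825 [ 0.452  -0.0576  0.2278] [ 0.1388  0.9903  0.     -0.0009] [-0.1847 -0.0064 -0.0449] [-0.1828 -0.3691  1.9278 -0.      1.5848 -1.4752]
side 0.43 20 [-0.081  -0.0656 -0.0733  0.1142]
side 0.44 98 [-0.0823 -0.0355 -0.0589  0.1204]
side 0.45 100 [-0.0862 -0.0329 -0.0595  0.1217]
side 0.46 49 [-0.0829 -0.0468 -0.0648  0.1208]
side 0.47 71 [-0.0894 -0.0525 -0.0709  0.1159]
side 0.48 63 [-0.089  -0.0462 -0.0676  0.1169]
side 0.49 64 [-0.0909 -0.0561 -0.0735  0.1159]
side 0.5 62 [-0.0966 -0.0606 -0.0786  0.1162]
side 0.51 67 [-0.0966 -0.0605 -0.0786  0.1176]
side 0.52 57 [-0.0993 -0.0694 -0.0844  0.1158]
side 0.53 57 [-0.1025 -0.0677 -0.0851  0.1158]
side 0.54 42 [-0.1032 -0.0713 -0.0873  0.1158]
top 0.52 43 [-0.0986 -0.0602 -0.0794  0.1176]
top 0.53 60 [-0.1013 -0.0602 -0.0808  0.1191]
top 0.54 50 [-0.1014 -0.063  -0.0822  0.1186]
top 0.55 7 [-0.0735 -0.0658 -0.0696  0.1109]
```

View pics/s3.png

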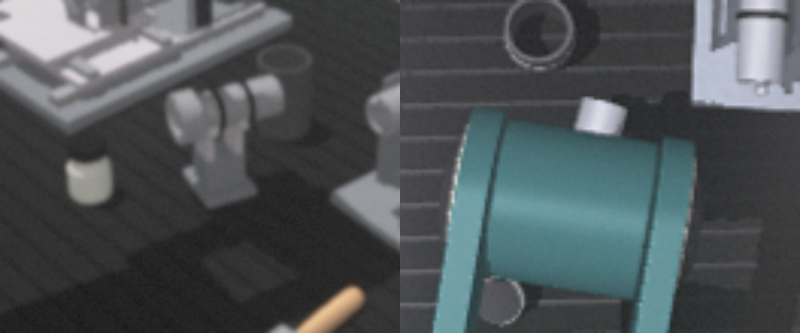

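Emit:
step_arm(commands=[[[-0.14, 0, 0], [0, 0, 0], 1], [[-0.136, 0, 0], [0, 0, 0], 1], [[0, 0, 0.14], [0, 0, 0], 1], [[0, 0, 0.16], [0, 0, 0], 1], [[0, 0, 0.09], [0, 0, 0], 1], [[0, 0, 0.026], [0, 0, 0], 1], [[0, 0, 0], [0, 0, 0], 1], [[0, 0, 0], [0, 0, 0], 0.2], [[0, 0, 0], [0, 0, 0], 0.2], [[0, 0, 0], [0, 0, 0], 0.2], [[0, 0, 0], [0, 0, 0], 0.2], [[0, 0, 0], [0, 0, 0], 0.2]], newtons=70)

```text
clock: 13.32
eef_pos: [0.5325, -0.08, 0.1055]
tcp_rot: [0.139, 0.99, 0.0, 0.001]
contact_force: [-1.2, 5.1, 7.4]
gripper_width: 0.449
finger_force: 68.9
```

Emit:
step_arm(commands=[[[0, 0, -0.03], [0, 0, 0], 0.2], [[0, 0, -0.1], [0, 0, 0], 0.2], [[0, 0, -0.14], [0, 0, 0], 0.2], [[0, 0, -0.12], [0, 0, 0], 0.2], [[0, 0, 0], [0, 0, 0.028], 0.2], [[0, 0, 0], [0, 0, 0.028], 0.2], [[0, 0, 0], [0, 0, 0.028], 0.2], [[0, 0, 0], [0, 0, 0.028], 0.2], [[0, 0, 0], [0, 0, 0.028], 0.2], [[0, 0, 0], [0, 0, 0.028], 0.2], [[0, 0, 0], [0, 0, 0.028], 0.2], [[0, 0, 0], [0, 0, 0.028], 0.2]])

```text
clock: 14.82
eef_pos: [0.5317, -0.0805, 0.2215]
tcp_rot: [0.749, 0.663, -0.0, 0.0]
contact_force: [-0.0, 0.1, -3.0]
gripper_width: 0.443
finger_force: 70.4
```

Emit:
step_arm(commands=[[[0, 0, 0], [0, 0, 0.028], 0.2], [[0, 0, 0], [0, 0, 0.028], 0.2], [[0, 0, 0], [0, 0, 0.028], 0.2], [[0, 0, 0], [0, 0, 0.028], 0.2], [[0, 0, 0], [0, 0, 0.028], 0.2], [[0, 0, 0], [0, 0, 0.028], 0.2], [[0, 0, 0], [0, 0, 0.028], 0.2], [[0, 0, 0], [0, 0, 0.028], 0.2], [[0, 0, 0], [0, 0, 0], 0.2]])

```text
clock: 15.95
eef_pos: [0.5318, -0.0805, 0.2215]
tcp_rot: [1.0, 0.025, -0.0, 0.0]
contact_force: [-0.1, 0.7, -3.3]
gripper_width: 0.445
finger_force: 70.5
```

```bash
python3 - <<'E'
from fit import *
look('4',.57,-.08,['coupon','weld_a','collar'],.12)
look('4b',.55,.25,['cradle','stud_top','knob','pointer_tip'],.2)
for n in ['side','top']:
    P=np.load(n+'4.npz')['W'].reshape(-1,3); q=P[(P[:,0]>.48)&(P[:,0]<.66)&(abs(P[:,1]+.08)<.06)&(P[:,2]>.17)&(P[:,2]<.25)]
    for x in np.arange(.48,.66,.01):
        m=(q[:,0]>x)&(q[:,0]<=x+.01)
        if m.sum()>3: print(n,round(x,3),m.sum(),np.round([q[m,1].min(),q[m,1].max(),(q[m,1].min()+q[m,1].max())/2,np.percentile(q[m,2],95)],4))
cv2.imwrite('pics/s4.png',np.hstack([cv2.resize(cv2.imread('pics/side4.png')[100:340,160:448],(400,333)),cv2.resize(cv2.imread('pics/top4.png')[115:295,140:356],(400,333))]))
E
```

```text
side coupon 0.64 [ 0.5664 -0.0803  0.2131]
side weld_a 0.71 [ 0.5808 -0.0791  0.208 ]
side weld_a 0.68 [ 0.5509 -0.0764  0.2099]
side collar 0.85 [ 0.6159 -0.079   0.2094]
16.35 [ 0.5319 -0.0804  0.2212] [ 0.9997  0.0247 -0.      0.    ] [-0.7485 -0.5445 -3.3528] [-0.1975 -0.1738  1.7818 -0.      1.5336  1.324 ]
side cradle 0.81 [0.5355 0.2435 0.1005]
side stud_top 0.66 [0.5696 0.1974 0.1045]
side knob 0.76 [0.4602 0.3292 0.0992]
side pointer_tip 0.74 [0.6316 0.2224 0.1367]
side pointer_tip 0.69 [0.5354 0.2378 0.1001]
top cradle 0.55 [0.5389 0.2369 0.0992]
top stud_top 0.93 [0.5657 0.1981 0.1027]
top knob 0.69 [0.4609 0.334  0.0955]
top pointer_tip 0.59 [0.6325 0.2261 0.1337]
16.85 [ 0.5319 -0.0804  0.2212] [0.9997 0.0242 0.     0.    ] [-0.0221  0.854  -2.3906] [-0.1975 -0.1738  1.7819 -0.      1.5335  1.325 ]
side 0.51 208 [-0.1319 -0.029  -0.0804  0.2483]
side 0.52 289 [-0.1343 -0.0404 -0.0873  0.2478]
side 0.53 148 [-0.1326 -0.0253 -0.079   0.2486]
side 0.54 26 [-0.1326 -0.052  -0.0923  0.2492]
side 0.55 20 [-0.1015 -0.0952 -0.0983  0.2189]
side 0.56 35 [-0.1015 -0.0709 -0.0862  0.2221]
side 0.57 45 [-0.1033 -0.0893 -0.0963  0.2212]
side 0.58 30 [-0.1033 -0.093  -0.0982  0.2243]
side 0.59 50 [-0.1015 -0.0864 -0.094   0.2262]
side 0.6 114 [-0.1072 -0.0782 -0.0927  0.2328]
side 0.61 75 [-0.1069 -0.0741 -0.0905  0.2348]
side 0.62 23 [-0.1053 -0.0692 -0.0872  0.2341]
top 0.61 10 [-0.1056 -0.0863 -0.096   0.2378]
top 0.62 25 [-0.1056 -0.0748 -0.0902  0.2378]
```

View pics/s4.png

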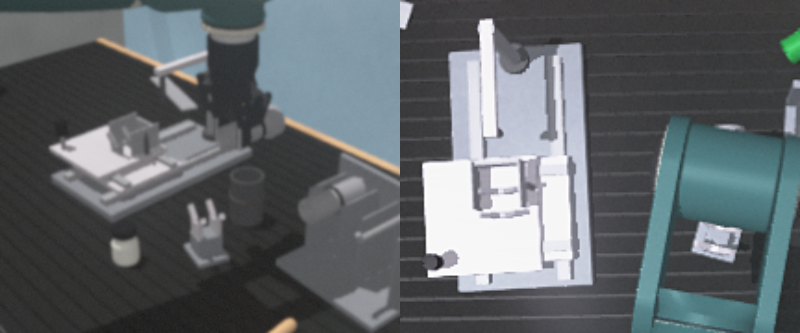

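Emit:
step_arm(commands=[[[-0.05, -0.1, 0], [0, 0, 0.001], 0.2], [[-0.05, -0.14, 0], [0, 0, 0], 0.2], [[-0.05, -0.14, 0], [0, 0, 0], 0.2], [[0, -0.14, 0], [0, 0, 0], 0.2], [[0, -0.14, 0], [0, 0, 0], 0.2], [[0, -0.14, 0], [0, 0, 0], 0.2], [[0, -0.14, 0], [0, 0, 0], 0.2], [[0, -0.126, 0], [0, 0, 0], 0.2], [[0.045, 0, 0.08], [0, 0, 0], 0.2], [[0.047, 0, 0.08], [0, 0, 0], 0.2], [[0, 0, 0], [0, 0, 0], 0.2]])

```text
clock: 18.23
eef_pos: [0.5006, 0.238, 0.1713]
tcp_rot: [1.0, 0.021, -0.002, 0.001]
contact_force: [-0.8, -1.0, -1.9]
gripper_width: 0.445
finger_force: 70.8
```

```bash
python3 - <<'E'
from fit import *
look('5',.54,.24,['coupon','collar','weld_a','cradle'],.1)
cv2.imwrite('pics/s5.png',np.hstack([cv2.resize(cv2.imread('pics/side5.png')[120:270,180:330],(400,400)),cv2.resize(cv2.imread('pics/top5.png')[140:290,130:280],(400,400))]))
E
```

```text
side coupon 0.79 [0.5348 0.2402 0.1641]
side collar 0.64 [0.5871 0.2383 0.1577]
side weld_a 0.95 [0.5486 0.2374 0.1583]
side cradle 0.83 [0.5358 0.2375 0.1011]
side cradle 0.59 [0.5705 0.1979 0.1021]
top coupon 0.66 [0.5406 0.2343 0.164 ]
top collar 0.66 [0.5804 0.236  0.1606]
top cradle 0.66 [0.5382 0.2394 0.0963]
18.725 [0.5009 0.2383 0.1736] [ 0.9998  0.021   0.0003 -0.0001] [-0.1494 -0.6055 -2.4092] [ 0.398  -0.1132  1.8056 -0.      1.4486  1.9268]
```

View pics/s5.png

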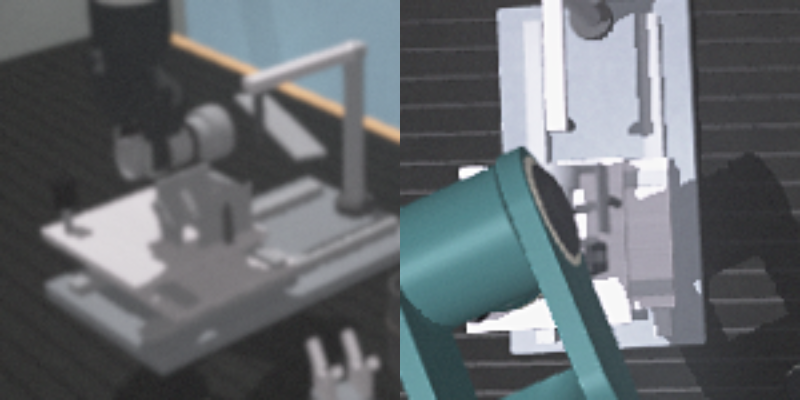

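Emit:
step_arm(commands=[[[-0.005, 0, 0.1], [0, 0, 0], 0.2], [[0, 0, 0.06], [0, 0, 0], 0.2], [[0, 0, 0.03], [0, 0, 0], 0.2], [[0, 0, 0.01], [0, 0, 0], 0.2], [[0, 0, 0], [0, 0, 0], 0.2]])

```text
clock: 19.35
eef_pos: [0.4996, 0.2383, 0.1137]
tcp_rot: [1.0, 0.021, 0.0, -0.0]
contact_force: [0.1, -0.1, -2.2]
gripper_width: 0.44
finger_force: 70.7
```

Emit:
step_arm(commands=[[[0, 0, 0.01], [0, 0, 0], 0.2], [[0, 0, 0.005], [0, 0, 0], 0.2], [[0, 0, 0], [0, 0, 0], 0.2]])

```text
clock: 19.73
eef_pos: [0.4999, 0.2387, 0.1098]
tcp_rot: [1.0, 0.021, 0.001, -0.001]
contact_force: [-1.7, 2.4, 4.7]
gripper_width: 0.443
finger_force: 71.4
```

Emit:
step_arm(commands=[[[0, 0, 0.004], [0, 0, 0], 0.2], [[0, 0, 0], [0, 0, 0], 0.6], [[0, 0, 0], [0, 0, 0], 1], [[0, 0, 0], [0, 0, 0], 1], [[0, 0, 0], [0, 0, 0], 1], [[0, 0, -0.1], [0, 0, 0], 1], [[0, 0, -0.15], [0, 0, 0], 1], [[0, 0, -0.1], [0, 0, 0], 1], [[-0.16, 0, 0], [0, 0, 0], 1], [[-0.16, 0, 0], [0, 0, 0], 1], [[0, 0, 0], [0, 0, 0], 1]])

```text
clock: 21.1
eef_pos: [0.4016, 0.2342, 0.213]
tcp_rot: [1.0, 0.022, 0.001, -0.0]
contact_force: [0.7, -0.7, 0.0]
gripper_width: 1.0
finger_force: 0.0
```

```bash
python3 - <<'E'
from fit import *
look('6',.54,.24,['coupon','collar','weld_a','cradle','knob','stud_top','pointer_tip'],.17)
for n in ['side','top']:
    P=np.load(n+'6.npz')['W'].reshape(-1,3); q=P[(P[:,0]>.46)&(P[:,0]<.62)&(abs(P[:,1]-.24)<.04)&(P[:,2]>.095)&(P[:,2]<.14)]
    for x in np.arange(.46,.62,.01):
        m=(q[:,0]>x)&(q[:,0]<=x+.01)
        if m.sum()>3: print(n,round(x,3),m.sum(),np.round([q[m,1].min(),q[m,1].max(),np.percentile(q[m,2],95)],4))
cv2.imwrite('pics/s6.png',np.hstack([cv2.resize(cv2.imread('pics/side6.png')[140:240,190:290],(400,400)),cv2.resize(cv2.imread('pics/top6.png')[170:270,140:240],(400,400))]))
E
```

```text
side coupon 0.69 [0.5376 0.2415 0.1046]
side collar 0.69 [0.5841 0.2397 0.0994]
side weld_a 0.89 [0.5191 0.2407 0.0972]
side cradle 0.72 [0.5348 0.24   0.1006]
side cradle 0.59 [0.5462 0.2396 0.097 ]
side cradle 0.39 [0.4614 0.3315 0.0997]
side knob 0.93 [0.461  0.3318 0.0999]
side stud_top 0.95 [0.57   0.1982 0.1067]
side pointer_tip 0.75 [0.6328 0.2231 0.1348]
top coupon 0.96 [0.5388 0.2344 0.0988]
top weld_a 0.97 [0.5495 0.2389 0.0966]
top weld_a 0.79 [0.5199 0.2352 0.1035]
top cradle 0.85 [0.5397 0.2369 0.0988]
top knob 0.64 [0.4608 0.3294 0.0986]
top stud_top 0.97 [0.5674 0.2011 0.105 ]
top pointer_tip 0.57 [0.6324 0.2256 0.1328]
21.9 [0.4035 0.2342 0.2125] [ 0.9998  0.021  -0.      0.    ] [ 0.1912  0.1043 -0.2551] [ 0.4711 -0.3385  1.9297  0.      1.5505  1.9999]
side 0.48 60 [0.2149 0.256  0.1184]
side 0.49 46 [0.2136 0.2577 0.1187]
side 0.5 44 [0.2149 0.2434 0.1184]
side 0.51 48 [0.2152 0.2495 0.12  ]
side 0.52 41 [0.2113 0.2473 0.118 ]
side 0.53 56 [0.2008 0.2729 0.1192]
side 0.54 65 [0.2023 0.2737 0.1209]
side 0.55 49 [0.2008 0.2764 0.119 ]
side 0.56 61 [0.2019 0.2776 0.1212]
side 0.57 74 [0.2028 0.2752 0.1239]
side 0.58 53 [0.2021 0.25   0.1245]
side 0.59 22 [0.2024 0.2444 0.1217]
side 0.6 5 [0.2056 0.2298 0.1053]
top 0.48 54 [0.2168 0.2563 0.1227]
top 0.49 59 [0.2173 0.2561 0.1227]
top 0.5 58 [0.2174 0.2551 0.1221]
top 0.51 70 [0.2157 0.2578 0.1238]
top 0.52 62 [0.2128 0.2622 0.1228]
top 0.53 76 [0.2013 0.2733 0.1218]
top 0.54 82 [0.2023 0.275  0.1226]
top 0.55 85 [0.2013 0.2736 0.1231]
top 0.56 84 [0.2026 0.276  0.1219]
top 0.57 102 [0.2033 0.2753 0.1273]
top 0.58 96 [0.2036 0.2759 0.1272]
top 0.59 66 [0.2035 0.2761 0.1085]
top 0.6 14 [0.2038 0.2753 0.1085]
```

View pics/s6.png

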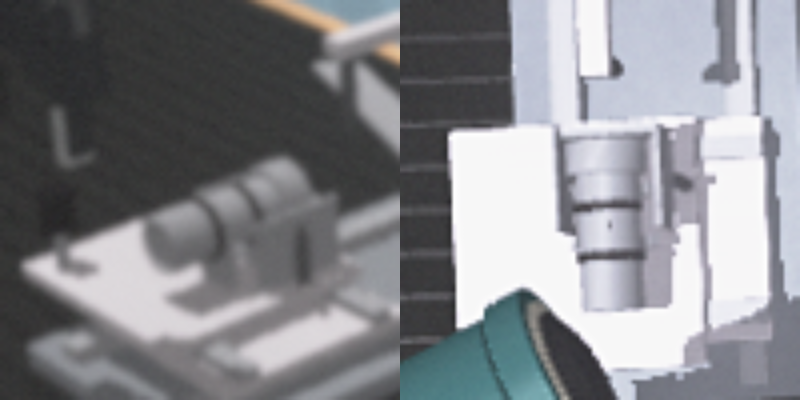

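Emit:
step_arm(commands=[[[0.07, -0.11, 0], [0, 0, 0], 1], [[0.07, -0.11, 0], [0, 0, 0], 1], [[0.064, -0.096, 0], [0, 0, 0], 1], [[0, 0, 0.12], [0, 0, 0], 1], [[0, 0, 0.12], [0, 0, 0], 1], [[0, 0, 0.08], [0, 0, 0], 1], [[0, 0, 0.035], [0, 0, 0], 1], [[0, 0, 0], [0, 0, 0], 1]])

```text
clock: 22.9
eef_pos: [0.4606, 0.3314, 0.106]
tcp_rot: [1.0, 0.021, -0.0, 0.0]
contact_force: [-0.1, 0.4, -0.2]
gripper_width: 1.002
finger_force: 0.0
```

Emit:
step_arm(commands=[[[0, 0, 0], [0, 0, 0], 0.4], [[0, 0, 0], [0, 0, 0], 0.1], [[0, 0, 0], [0, 0, 0], 0.1], [[0, 0, 0], [0, 0, 0], 0.1], [[0, 0, 0], [0, 0, 0], 0.1], [[0, 0, 0], [0, 0, 0], 0.1]], newtons=40)

```text
clock: 23.65
eef_pos: [0.4608, 0.3315, 0.1065]
tcp_rot: [1.0, 0.021, 0.0, -0.0]
contact_force: [-2.4, -0.8, 5.6]
gripper_width: 0.266
finger_force: 39.1
```

Emit:
step_arm(commands=[[[0.04, -0.018, 0], [0, 0, 0], 0.1], [[0.06, -0.02, 0], [0, 0, 0], 0.1], [[0.06, -0.02, 0], [0, 0, 0], 0.1], [[0.06, -0.02, 0], [0, 0, 0], 0.1], [[0, 0, 0], [0, 0, 0], 0.1], [[0, 0, 0], [0, 0, 0], 0.1]])

```text
clock: 24.4
eef_pos: [0.5262, 0.358, 0.1065]
tcp_rot: [1.0, 0.021, 0.001, -0.001]
contact_force: [3.5, 2.5, 5.1]
gripper_width: 0.267
finger_force: 39.3
```

```bash
python3 - <<'E'
from fit import *
look('7',.6,.24,['coupon','weld_a','stud_top','pointer_tip'],.12)
cv2.imwrite('pics/s7.png',np.hstack([cv2.resize(cv2.imread('pics/side7.png')[140:240,220:320],(400,400)),cv2.resize(cv2.imread('pics/top7.png')[150:250,140:240],(400,400))]))
E
```

```text
side coupon 0.96 [0.6013 0.2669 0.103 ]
side weld_a 0.84 [0.6148 0.27   0.0969]
side stud_top 0.91 [0.6349 0.221  0.1042]
side pointer_tip 0.79 [0.6309 0.2205 0.1355]
top coupon 0.8 [0.6028 0.2624 0.0958]
top weld_a 0.96 [0.6141 0.2631 0.0956]
top stud_top 0.6 [0.631  0.2272 0.1049]
top pointer_tip 0.64 [0.6338 0.2251 0.135 ]
24.9 [0.5257 0.3579 0.1065] [ 0.9998  0.0211  0.0005 -0.0004] [3.4023 3.4644 5.0826] [0.5575 0.1105 1.6947 0.0002 1.3351 2.086 ]
```

View pics/s7.png

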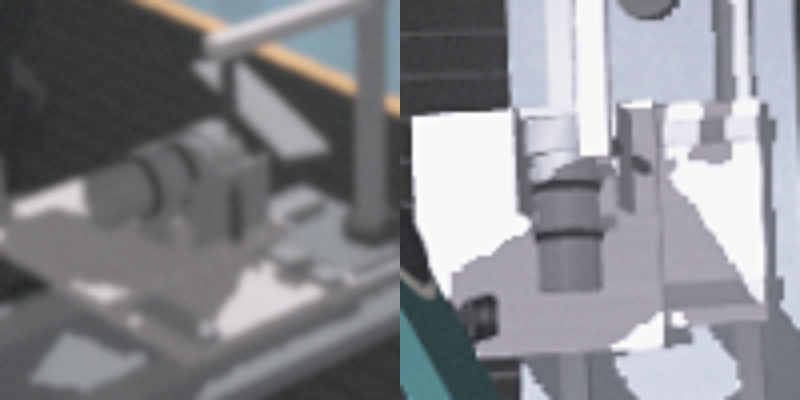

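```bash
cat > an.py <<'E'
import numpy as np, sys
def edges(Q,axis,lo,hi,a,step=.004):
    # per-strip min/max of the other axis
    o=1-axis; out=[]
    for s in np.arange(lo,hi,step):
        m=(Q[:,o]>s)&(Q[:,o]<=s+step)
        if m.sum()>6: out.append((s+step/2,Q[m,axis].min(),Q[m,axis].max()))
    return np.array(out)
def rob(t,v):
    for _ in range(6):
        p=np.polyfit(t,v,1); r=abs(v-np.polyval(p,t)); k=r<max(.002,1.5*np.median(r)); t,v=t[k],v[k]
    return p,len(t)
for tag in sys.argv[1:]:
  for n in ['top','side']:
    P=np.load(n+tag+'.npz')['W'].reshape(-1,3)
    T=np.array([.632,.2237]); a=np.deg2rad(2.4); M=np.array([[np.cos(a),-np.sin(a)],[np.sin(a),np.cos(a)]])
    Q=np.c_[(P[:,:2]-T)@M+[.055,0],P[:,2]]   # stage frame guess
    def show(name,m,axis,lo,hi):
        E=edges(Q[m],axis,lo,hi,0)
        if len(E)<5: print(tag,n,name,'few');return
        for k,s in ((1,'min'),(2,'max')):
            p,c=rob(E[:,0],E[:,k]); print(tag,n,name,s,'at mid',round(1e3*np.polyval(p,(lo+hi)/2),1),'slope deg',round(np.degrees(np.arctan(p[0])),2),c)
    z=Q[:,2]; near=(abs(Q[:,1])<.2)&(Q[:,0]>-.3)&(Q[:,0]<.25)
    show('base y',near&(abs(z-.018)<.004)&(abs(Q[:,1])<.12),1,.0,.19)
    show('base x',near&(abs(z-.018)<.005)&(abs(Q[:,1])<.12),0,-.095,.095)
    show('car x',near&(abs(z-.058)<.005),0,.035,.1)
    show('car y',near&(abs(z-.058)<.005),1,-.1,.0)
    show('arm y',near&(abs(z-.209)<.012)&(abs(Q[:,1])<.04),1,.06,.165)
    show('arm x',near&(abs(z-.209)<.012),0,-.006,.006)
E
python3 an.py 0 7
```

```text
0 top base y min at mid -98.1 slope deg 0.36 34
0 top base y max at mid 97.4 slope deg 1.24 24
0 top base x min at mid -154.8 slope deg -0.04 45
0 top base x max at mid 199.0 slope deg -3.08 12
0 top car x min at mid -130.3 slope deg 0.02 15
0 top car x max at mid 25.7 slope deg 17.66 5
0 top car y min at mid -30.1 slope deg 0.81 14
0 top car y max at mid 133.0 slope deg 0.18 23
0 top arm y min at mid -9.1 slope deg -0.96 27
0 top arm y max at mid 8.0 slope deg -1.61 23
0 top arm x few
0 side base y min at mid -99.0 slope deg -0.32 36
0 side base y max at mid 40.2 slope deg 49.26 11
0 side base x min at mid -156.1 slope deg 0.93 30
0 side base x max at mid 195.9 slope deg -2.66 12
0 side car x min at mid -131.5 slope deg -0.84 14
0 side car x max at mid -36.6 slope deg 27.26 6
0 side car y min at mid -31.3 slope deg -0.3 20
0 side car y max at mid 129.4 slope deg -0.62 14
0 side arm y min at mid -10.0 slope deg -1.13 21
0 side arm y max at mid 5.1 slope deg -0.16 9
0 side arm x few
7 top base y min at mid -98.7 slope deg 0.04 38
7 top base y max at mid 8.8 slope deg 50.06 6
7 top bas
[... 184 characters left out ...]
op car y min at mid -8.0 slope deg -0.85 13
7 top car y max at mid 120.3 slope deg 28.04 6
7 top arm y min at mid -9.0 slope deg -1.26 27
7 top arm y max at mid 7.3 slope deg -2.33 23
7 top arm x few
7 side base y min at mid -99.2 slope deg 0.03 37
7 side base y max at mid -9.6 slope deg 48.61 13
7 side base x min at mid -155.6 slope deg 0.74 29
7 side base x max at mid 169.9 slope deg -19.34 9
7 side car x min at mid -64.6 slope deg 0.86 11
7 side car x max at mid 19.3 slope deg -44.35 5
7 side car y min at mid -5.5 slope deg -2.31 11
7 side car y max at mid 153.3 slope deg 0.26 6
7 side arm y min at mid -9.7 slope deg -0.65 19
7 side arm y max at mid 5.3 slope deg -0.22 17
7 side arm x few
```

```bash
cat > weld.py <<'E'
import numpy as np, sys
tag=sys.argv[1]; sx=float(sys.argv[2])*1e-3; sy=float(sys.argv[3])*1e-3
for n in ['top','side']:
    d=np.load(n+tag+'.npz'); P=d['W'].reshape(-1,3); g=d['color'].reshape(-1,3).mean(1)
    a=np.deg2rad(2.4); M=np.array([[np.cos(a),-np.sin(a)],[np.sin(a),np.cos(a)]])
    Q=(P[:,:2]-[.632,.2237])@M+[.055,0]-[-.05+sx,sy]   # cradle frame
    m=(abs(Q[:,1])<.019)&(P[:,2]>.103)&(P[:,2]<.135); x=Q[m,0]; v=g[m]
    b=np.arange(-.062,.066,.0015); print(n,'axial extent',np.round(1e3*np.percentile(x[x<.07],[.3,99.7]),1))
    prof=[(round(1e3*t,1),int(np.median(v[abs(x-t)<.0012]))) for t in b if (abs(x-t)<.0012).sum()>3]
    print([p for p in prof if -30<p[0]<-8 or 4<p[0]<26])
    for c in (-.018,.014):
        k=abs(x-c)<.009; 
        if k.sum()<20: continue
        w=np.clip(np.percentile(v[k],60)*.8-v[k],0,None); print(' weld near',c,'at',round(1e3*(w*x[k]).sum()/w.sum(),2))
E
python3 weld.py 6 9.2 19.6; python3 weld.py 7 75.3 43.2
```

```text
top axial extent [-53.3  62.2]
[(np.float64(-29.0), 200), (np.float64(-27.5), 204), (np.float64(-26.0), 202), (np.float64(-24.5), 220), (np.float64(-23.0), 185), (np.float64(-21.5), 88), (np.float64(-20.0), 81), (np.float64(-18.5), 85), (np.float64(-17.0), 116), (np.float64(-15.5), 149), (np.float64(-14.0), 186), (np.float64(-12.5), 209), (np.float64(-11.0), 203), (np.float64(-9.5), 212), (np.float64(5.5), 213), (np.float64(7.0), 202), (np.float64(8.5), 184), (np.float64(10.0), 157), (np.float64(11.5), 77), (np.float64(13.0), 76), (np.float64(14.5), 99), (np.float64(16.0), 148), (np.float64(17.5), 165), (np.float64(19.0), 204), (np.float64(20.5), 204), (np.float64(22.0), 199), (np.float64(23.5), 213), (np.float64(25.0), 203)]
 weld near -0.018 at -19.13
 weld near 0.014 at 12.97
side axial extent [-54.9  55.5]
[(np.float64(-29.0), 136), (np.float64(-27.5), 140), (np.float64(-26.0), 140), (np.float64(-24.5), 120), (np.float64(-23.0), 111), (np.float64(-21.5), 103), (np.float64(-20.0), 92), (np.float64(-18.5), 91), (np.float64(-14.0), 110), (np.float64(-12.5), 123), (np.float64(-11.0),
[... 1172 characters left out ...]
ide axial extent [-56.5  55.6]
[(np.float64(-29.0), 105), (np.float64(-27.5), 104), (np.float64(-26.0), 102), (np.float64(-24.5), 98), (np.float64(-23.0), 88), (np.float64(-21.5), 81), (np.float64(-20.0), 80), (np.float64(-18.5), 75), (np.float64(-17.0), 70), (np.float64(-12.5), 88), (np.float64(-11.0), 88), (np.float64(-9.5), 96), (np.float64(5.5), 101), (np.float64(7.0), 97), (np.float64(8.5), 97), (np.float64(10.0), 87), (np.float64(11.5), 80), (np.float64(13.0), 80), (np.float64(14.5), 71), (np.float64(16.0), 70), (np.float64(17.5), 81), (np.float64(20.5), 95), (np.float64(22.0), 100), (np.float64(23.5), 101), (np.float64(25.0), 110)]
 weld near -0.018 at -17.12
 weld near 0.014 at 13.69
```

Emit:
step_arm(commands=[[[0, 0, 0], [0, 0, 0], 0.1], [[0, 0, 0], [0, 0, 0], 0.1], [[0, 0, 0], [0, 0, 0], 0.1], [[0, 0, 0], [0, 0, 0], 0.1], [[0, 0, 0], [0, 0, 0], 0.1], [[0, 0, 0], [0, 0, 0], 0.1], [[0, 0, 0], [0, 0, 0], 0.1], [[0, 0, 0], [0, 0, 0], 0.1]])

```text
clock: 25.9
eef_pos: [0.5257, 0.3579, 0.1065]
tcp_rot: [1.0, 0.021, 0.001, -0.0]
contact_force: [2.7, 3.8, 5.3]
gripper_width: 0.272
finger_force: 39.4
```

Emit:
step_arm(commands=[[[0.01, 0.03, 0], [0, 0, 0], 0.1], [[0.015, 0.04, 0], [0, 0, 0], 0.1], [[0.015, 0.04, 0], [0, 0, 0], 0.1], [[0.0143, 0.034, 0], [0, 0, 0], 0.1], [[0, 0, 0], [0, 0, 0], 0.1], [[0, 0, 0], [0, 0, 0], 0.1]])

```text
clock: 26.65
eef_pos: [0.5439, 0.3146, 0.1065]
tcp_rot: [1.0, 0.021, 0.0, 0.0]
contact_force: [2.1, -1.9, 6.7]
gripper_width: 0.27
finger_force: 39.7
```

```bash
python3 - <<'E'
from fit import *
look('8',.63,.225,['weld_a','pointer_tip'],.12)
o=env.get_obs()['eef_pos']; a=np.deg2rad(2.4); d=np.array([[np.cos(a),np.sin(a)],[-np.sin(a),np.cos(a)]])@(o[:2]-[.632,.2237])*1e3+[55,0]; print('slides from knob',d+[120,-95])
cv2.imwrite('pics/s8.png',np.hstack([cv2.resize(cv2.imread('pics/side8.png')[140:220,230:310],(400,400),interpolation=2),cv2.resize(cv2.imread('pics/top8.png')[150:230,160:240],(400,400),interpolation=2)]))
E
python3 weld.py 8 91.6 0; python3 an.py 8 | grep car
```

```text
side weld_a 0.77 [0.6019 0.2234 0.0986]
side pointer_tip 0.79 [0.634  0.2221 0.1369]
top pointer_tip 0.94 [0.634  0.2232 0.1334]
26.95 [0.5439 0.3147 0.1065] [0.9998 0.0209 0.0004 0.0003] [ 3.2091 -2.756   6.7342] [ 0.4844  0.095   1.7115 -0.0009  1.3346  2.0135]
slides from knob [90.7627 -0.3442]
top axial extent [-51.7  61.9]
[(np.float64(-29.0), 131), (np.float64(-27.5), 129), (np.float64(-26.0), 131), (np.float64(-24.5), 133), (np.float64(-23.0), 114), (np.float64(-21.5), 99), (np.float64(-20.0), 74), (np.float64(-18.5), 69), (np.float64(-17.0), 74), (np.float64(-15.5), 111), (np.float64(-14.0), 118), (np.float64(-12.5), 132), (np.float64(-11.0), 132), (np.float64(-9.5), 132), (np.float64(5.5), 132), (np.float64(7.0), 133), (np.float64(8.5), 134), (np.float64(10.0), 99), (np.float64(11.5), 96), (np.float64(13.0), 66), (np.float64(14.5), 68), (np.float64(16.0), 90), (np.float64(17.5), 112), (np.float64(19.0), 125), (np.float64(20.5), 129), (np.float64(22.0), 131), (np.float64(23.5), 198), (np.float64(25.0), 127)]
 weld near -0.018 at -18.75
 weld near 0.014 at 13.42
side axial ext
[... 369 characters left out ...]
 (np.float64(8.5), 93), (np.float64(10.0), 83), (np.float64(11.5), 87), (np.float64(13.0), 88), (np.float64(16.0), 87), (np.float64(17.5), 96), (np.float64(19.0), 102), (np.float64(20.5), 110), (np.float64(22.0), 116), (np.float64(23.5), 117), (np.float64(25.0), 128)]
 weld near -0.018 at -18.81
 weld near 0.014 at 12.31
8 top car x min at mid -28.6 slope deg 53.44 2
8 top car x max at mid 114.4 slope deg 4.7 11
8 top car y min at mid -48.3 slope deg -5.66 8
8 top car y max at mid 56.0 slope deg 21.45 13
8 side car x min at mid -49.5 slope deg 1.61 14
8 side car x max at mid 24.6 slope deg 26.51 9
8 side car y min at mid -51.5 slope deg -1.24 7
8 side car y max at mid 111.2 slope deg -4.88 5
```

View pics/s8.png

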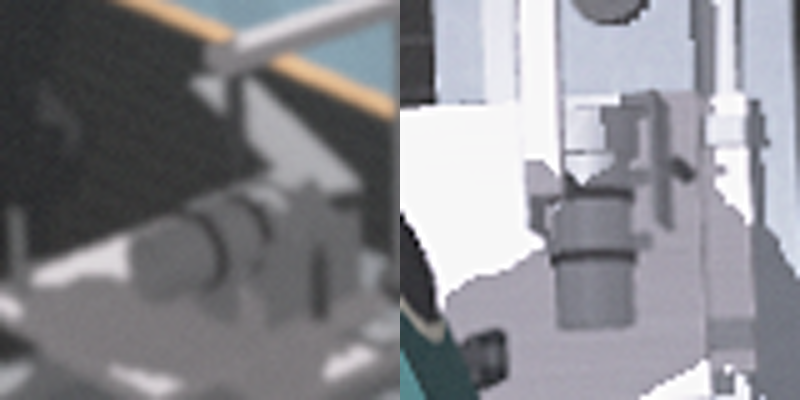

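Emit:
step_arm(commands=[[[0, 0, 0], [0, 0, 0], 0.1], [[0, 0, 0], [0, 0, 0], 0.1], [[0, 0, 0], [0, 0, 0], 0.1], [[0, 0, 0], [0, 0, 0], 0.1], [[0, 0, 0], [0, 0, 0], 0.1], [[0, 0, 0], [0, 0, 0], 0.1], [[0, 0, 0], [0, 0, 0], 0.1], [[0, 0, 0], [0, 0, 0], 0.1]])

```text
clock: 27.95
eef_pos: [0.5439, 0.3147, 0.1065]
tcp_rot: [1.0, 0.021, 0.0, 0.0]
contact_force: [2.5, -3.9, 6.5]
gripper_width: 0.264
finger_force: 39.6
```

Emit:
step_arm(commands=[[[0.025, 0, 0], [0, 0, 0], 0.1], [[0.03, 0, 0], [0, 0, 0], 0.1], [[0.03, 0, 0], [0, 0, 0], 0.1], [[0.022, 0, 0], [0, 0, 0], 0.1], [[0, 0, 0], [0, 0, 0], 0.1], [[0, 0, 0], [0, 0, 0], 0.1]])

```text
clock: 28.7
eef_pos: [0.5761, 0.3161, 0.1065]
tcp_rot: [1.0, 0.021, 0.0, 0.0]
contact_force: [3.4, -2.2, 6.2]
gripper_width: 0.268
finger_force: 39.7
```

```bash
python3 - <<'E'
from fit import *
look('9',.63,.225,['coupon','weld_a','pointer_tip'],.12)
o=env.get_obs()['eef_pos']; a=np.deg2rad(2.4); d=np.array([[np.cos(a),np.sin(a)],[-np.sin(a),np.cos(a)]])@(o[:2]-[.632,.2237])*1e3+[55,0]; print('slides from knob',d+[120,-95])
cv2.imwrite('pics/s9.png',np.hstack([cv2.resize(cv2.imread('pics/side9.png')[140:220,230:310],(400,400),interpolation=2),cv2.resize(cv2.imread('pics/top9.png')[150:230,160:240],(400,400),interpolation=2)]))
E
python3 weld.py 9 123.6 0
```

```text
side coupon 0.81 [0.6539 0.2245 0.1008]
side weld_a 0.95 [0.6651 0.2262 0.0987]
side pointer_tip 0.79 [0.6335 0.2236 0.1358]
top coupon 0.88 [0.6551 0.2216 0.0989]
top weld_a 0.85 [0.6348 0.2224 0.1009]
top pointer_tip 0.66 [0.6321 0.2255 0.134 ]
top pointer_tip 0.16 [0.5748 0.3187 0.0952]
29.1 [0.576  0.3161 0.1065] [0.9998 0.0209 0.0005 0.0002] [ 2.5061 -2.4898  6.4741] [ 0.4634  0.155   1.6457 -0.0008  1.3403  1.9926]
slides from knob [122.9496  -0.3281]
top axial extent [-54.6  64.3]
[(np.float64(-29.0), 130), (np.float64(-27.5), 131), (np.float64(-26.0), 133), (np.float64(-24.5), 133), (np.float64(-23.0), 128), (np.float64(-21.5), 98), (np.float64(-20.0), 71), (np.float64(-18.5), 67), (np.float64(-17.0), 87), (np.float64(-15.5), 89), (np.float64(-14.0), 125), (np.float64(-12.5), 128), (np.float64(-11.0), 133), (np.float64(-9.5), 130), (np.float64(5.5), 133), (np.float64(7.0), 134), (np.float64(8.5), 132), (np.float64(10.0), 108), (np.float64(11.5), 75), (np.float64(13.0), 75), (np.float64(14.5), 65), (np.float64(16.0), 67), (np.float64(17.5), 123), (np.float64(19.0), 130), (np.float64(20.5), 175), (np.float64(22.0), 175), (np.float64(23.5), 190), (np.float64(25.0), 214)]
 weld near -0.018 at -18.67
 weld near 0.014 at 13.66
side axial extent [-55.1  56.4]
[(np.float64(-29.0), 104), (np.float64(-27.5), 99), (np.float64(-26.0), 99), (np.float64(-24.5), 96), (np.float64(-23.0), 90), (np.float64(-21.5), 78), (np.float64(-20.0), 74), (np.float64(-18.5), 74), (np.float64(-17.0), 73), (np.float64(-14.0), 86), (np.float64(-12.5), 87), (np.float64(-11.0), 96), (np.float64(-9.5), 102), (np.float64(5.5), 104), (np.float64(7.0), 99), (np.float64(8.5), 99), (np.float64(10.0), 93), (np.float64(11.5), 86), (np.float64(13.0), 76), (np.float64(14.5), 86), (np.float64(17.5), 80), (np.float64(20.5), 95), (np.float64(22.0), 108), (np.float64(23.5), 115), (np.float64(25.0), 137)]
 weld near -0.018 at -18.16
 weld near 0.014 at 14.45
```

View pics/s9.png

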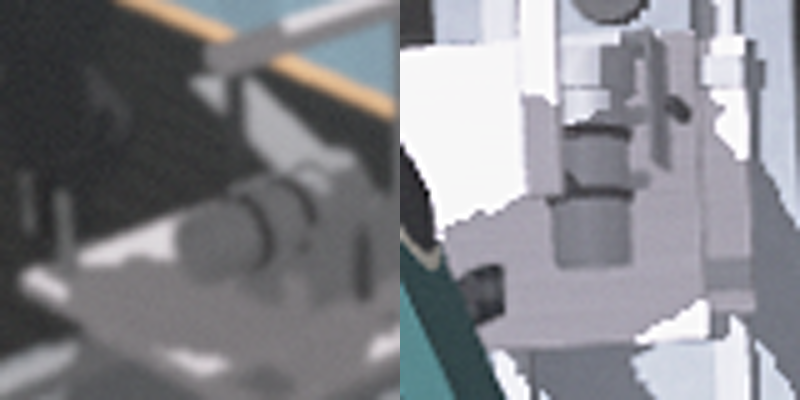

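Emit:
step_arm(commands=[[[0, 0, 0], [0, 0, 0], 0.1], [[0, 0, 0], [0, 0, 0], 0.1], [[0, 0, 0], [0, 0, 0], 0.1], [[0, 0, 0], [0, 0, 0], 0.1], [[0, 0, 0], [0, 0, 0], 0.1], [[0, 0, 0], [0, 0, 0], 0.1], [[0, 0, 0], [0, 0, 0], 0.4], [[0, 0, 0], [0, 0, 0], 0.7], [[0, 0, 0], [0, 0, 0], 0.7], [[0, 0, 0], [0, 0, 0], 0.7], [[0, 0, -0.05], [0, 0, 0], 0.7], [[0, 0, -0.1], [0, 0, 0], 0.7]])

```text
clock: 30.6
eef_pos: [0.5754, 0.3163, 0.1513]
tcp_rot: [1.0, 0.021, -0.001, 0.0]
contact_force: [0.3, 0.2, 0.4]
gripper_width: 0.701
finger_force: 0.0
```

Emit:
step_arm(commands=[[[0, 0, -0.12], [0, 0, 0], 0.7], [[-0.1, -0.06, -0.06], [0, 0, 0], 0.7], [[-0.15, -0.08, 0], [0, 0, 0], 0.7], [[-0.15, -0.1, 0], [0, 0, 0], 0.7], [[-0.1, -0.1, 0], [0, 0, 0], 0.7], [[0, 0, 0], [0, 0, 0], 0.7], [[0, 0, 0], [0, 0, 0], 0.7]])

```text
clock: 31.48
eef_pos: [0.4219, 0.412, 0.2058]
tcp_rot: [1.0, 0.021, 0.0, -0.0]
contact_force: [0.5, 0.2, 0.3]
gripper_width: 0.697
finger_force: 0.0
```

```bash
python3 - <<'E'
from fit import *
look('10',.63,.225,['coupon','weld_a','pointer_tip','knob'],.15)
E
python3 weld.py 10 123.6 0 | grep -v float; python3 an.py 10 | grep car
```

```text
side coupon 0.87 [0.6517 0.2237 0.1041]
side pointer_tip 0.84 [0.6332 0.2203 0.1384]
side knob 0.85 [0.5755 0.3158 0.1012]
top pointer_tip 0.87 [0.6333 0.2249 0.1351]
top knob 0.95 [0.576  0.3158 0.0966]
31.975 [0.4218 0.4119 0.2049] [ 0.9998  0.0208 -0.0001  0.    ] [-0.2942  0.3596 -0.693 ] [ 0.7303 -0.0512  1.696   0.      1.4969  2.2595]
top axial extent [-54.7  62.6]
 weld near -0.018 at -17.29
 weld near 0.014 at 13.63
side axial extent [-55.   57.5]
 weld near -0.018 at -17.98
 weld near 0.014 at 16.16
10 top car x min at mid -14.3 slope deg -0.51 16
10 top car x max at mid 147.8 slope deg -2.75 11
10 top car y few
10 side car x min at mid -16.3 slope deg 2.59 12
10 side car x max at mid 59.0 slope deg 27.9 11
10 side car y min at mid -39.8 slope deg -16.87 5
10 side car y max at mid 119.6 slope deg -14.15 5
```

```bash
python3 -c "
from plant import env
print(env.job_done())"
```

```text
the job is handed in; nothing more can be done
None
```

The sample lies in the cradle, collar end between the cheeks by the end plate. The stud, the weld next to the collar and then the other weld were each held under the pointer for at least a second. That last weld measured within about 1 mm of the tip along the pipe before I let go of the knob, and the knob had not moved afterwards. The arm is clear, and the job was handed in at about 32 s.

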